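Old oil bottle to the front, lying new bottle stood up behind it

TASK

Rotate the lock-oil stock in the deep yellow bin: first move the old bottle, the one standing at the back, to the front so that it stands close to the bin's front wall (the wall nearest the robot). Then stand up the new bottle that lies on the bin's floor, without taking it out of the bin: raise its cap end, prop it leaning against a wall of the bin, let go of it there, then take hold of it again and stand it upright on the floor behind the old one. Do not let the old bottle fall over, and leave the other things where they are.

Things in the scene. Friction and masses are not known exactly. Their poses are not given: they have to be found in the camera images.
- bin: open yellow plastic bin, fixed to the bench, outside 290 (its x) x 230 (its y) x 105 high, walls and floor 5 thick: inside 280 x 220 x 100 deep. Origin: centre of its underside, so the inner floor is 5 above it and the rim 105 above it; the inner faces lie at x = -140 and +140, y = -110 and +110 in its frame. Its x axis points from the front wall (nearest the robot) to the back wall, y to the left seen from the robot, z up; it is turned up to 0.2 rad on the bench
- old_mid (a point): centre (half-way up) of the old bottle, which stands upright near the back of the bin: slim grey plastic bottle 175 tall, body 36 x 36 square (corners rounded 4, faces square to this point's x and y, turned any way) for the lowest 135, tapering to a 20 neck, then a black cap 26 diameter over the top 26 (149 to 175 above the foot). z axis: from foot to cap. Mass 0.12 to 0.24 kg. Foot centre 87.5 below this point
- new_mid (a point): centre (half-way along) of the new bottle, the same make as the old one, lying on the bin's floor roughly along the bin's y axis with its cap towards the bin's +y wall. z axis: from foot to cap; foot centre 87.5 behind this point along z, cap's end 87.5 ahead. It lies flat on one face of its square body, its axis 18 above the inner floor.
- old_bottle: the old bottle; origin at the centre of its foot, z from foot to cap
- new_bottle: the new bottle; origin at the centre of its foot, z from foot to cap. Leaning at 45 degrees or steeper above level with its side on a wall's rim, it stays there by friction when let go; upright it stands by itself if let go within a few degrees
- grease_jar: bystander: small amber jar, 40 diameter, 42 high, standing in the bin's back right corner (+x, -y); origin: centre of its underside
- padlock: bystander: brass padlock 36 x 44 x 20 high with a steel shackle reaching 30 beyond it, lying flat in the bin's front right corner (-x, -y); origin: centre of its underside
- big_padlock: bystander: brass padlock 55 x 62 x 26 high with a shackle, flat on the bench left of the bin; origin: centre of its underside
- lock_case: bystander: steel mortise lock case 190 x 95 x 22 high with a brass face plate, flat on the bench left of the bin; origin: centre of its underside
- screwdriver: bystander: screwdriver lying on the bench right of the bin
- hammer: bystander: hammer lying on the bench right of the bin
- blank_box: bystander: cardboard box of key blanks 110 x 70 x 50 high, on the bench to the left, near the robot; origin: centre of its underside
Things that resemble listed ones, but are neither listed nor needed, are in the scene too. Leave any blue, orange or purple look-alike of the new_bottle alone.

How it is judged:
By the outcome, as a careful person would: the job done as asked, in the order asked, and still so for the second after the job is handed in, with the robot touching nothing.
It also fails if it takes over 61 s, if anything falls off the work surface, if the arm or the gripper's body presses on something with over 40 N, if the wrist force passes 120 N, or if a joint passes its speed limit or range.

ROBOT

A 6-joint arm with a two-finger parallel gripper is mounted at the origin on the work surface. World frame = base frame: x ahead of the robot, y to its left, z up, the work surface at z = 0. Lengths are in mm, angles in degrees, forces in N, time in s.
With the tool pointing down it reaches from about 300 to 850 mm from the base axis. Payload 4.2 kg.
Tool frame: the origin (TCP) lies at the very end of the fingers, on their centre line; the grasp point (between the pads) lies 19 mm behind it (env.grasp_offset is the distance from the TCP to the grasp point, in mm); z points along the fingers, y is the line along which they close (so a half turn about z gives the same grasp; the last joint's range is limited). The gripper opens to 91 mm and grips with 3 to 60 N. Pads are 32 mm wide; open, the fingers measure 118 mm over their backs; the gripper's body (76 mm by 178 mm) begins 60 mm behind the grasp point.
Start: joints at [-76.604, 18.312, 89.639, -0, 72.044, -1.146], TCP at [144.376, -556.596, 213.976] pointing down, gripper open.
Joint ranges: [-177.97, 177.97], [-48.28, 115.42], [12.27, 149.76], [-77.06, 257.06], [2.81, 150.46], [-146.56, 146.56]. Speed limits (degrees/s): [147.25, 147.25, 180, 180, 180, 180].

INTERFACE

Orientations are given as [roll, pitch, yaw] about the fixed x, y, z axes, in that order (R = Rz(yaw) Ry(pitch) Rx(roll)).
In Python, from workcell import env gives the robot as it stands. The module is installed in compiled form; this text tells all that it offers.
- The arm moves only by the tool send_rows, never from a script. Its argument "motion" is a list of rows, each an object of numbers: "tx", "ty", "tz": the shift along the tool's x, y, z in units of 500 mm (1.0 is 500 mm); "rx", "ry", "rz": the turn, a rotation vector about the tool's x, y, z in units of 30 degrees (1.0 is 30 degrees); "gripper": the closure, from -1 (fully open) to 1 (shut). In form: [{"tx": .., "ty": .., "tz": .., "rx": .., "ry": .., "rz": .., "gripper": ..}, ...]. A call has 1 to 12 rows; each row shifts and turns the commanded pose from where the row before left it, along the tool's axes as they then stand; what a row does not reach is not made up. A row lasts 1/8 s, in which the tool goes at most 62.5 mm and 10.7 degrees, less where a joint would pass 70% of its speed; a pose out of reach is approached as far as the arm can. A call with a number of a shift or a turn outside -1 to 1 is refused whole. A call with a gripper value outside its range is refused whole. The fingers move at their own pace and stop on an object; "grip_force" is the grip in N (left out, the last holds). Time passes only in rows, so rows that do not move let the fingers close. It gives the time, the measured TCP pose, the force, the opening and the grip force at its end, in the units of the state.
- env.state(): the state, without advancing time (a new reading comes with each control period).
- env.grab_frame(name): name is "side" or "top" or "wrist"; returns a dict with "frame" (400x640x3 uint8, red, green, blue), "vertical_fov" (degrees; the focal length in pixels is half the picture's height over the tangent of half this angle, whatever the lens; pixels are square), "cx", "cy" (the principal point, pixels), "rvec" (rotation vector, rad) and "tvec" (3), from world to camera coordinates, as OpenCV has them; the wrist camera has in their place "T_tool_cam" (4x4, takes a point from camera to tool coordinates, whose origin is the TCP and whose axes are the flange's). Camera axes: x right, y down, z forward; pixel columns grow to the right and rows downward; lengths in mm; the calibration is good to about 2 mm. A picture is of the moment at which its call begins: read the wrist's pose just before it. There is no depth.
- env.job_done(): hands the job in; it is judged then, once.
The state is a dict: "time_s": time; "qpos": joint angles; "qvel": joint speeds; "effort": joint torques, N m; "ee_pos": TCP position; "ee_rot": TCP orientation; "force": force on the tool from outside, world axes, zero at the start; "torque": the same for the moment, N m; "gripper_width": finger opening in mm; "gripper_force": force on a finger pad.
Only numpy, scipy, OpenCV 4.12 (cv2) and the standard library are available. Lean on these libraries where they do the work, as an engineer would, in place of code of your own. Each camera call takes 0.05 s, during which the arm holds its last target. There are 200 camera calls.

## Working session

There is one attempt and no reset: what is moved stays moved. The work goes in short steps, Python scripts to look and compute and a tool call to move; the robot and the scene stay as the last step left them, time stands still between calls to the robot, and variables do not carry over. Pictures are saved under pics/ and viewed, at most 10 in all, crops included, and the job is handed in when it is done.

Besides the shell and the picture viewer there is one more tool, called after "Request:" by a JSON object that holds its "fn" and its "kwargs", one argument or row to a line. send_rows: Moves the arm, as the interface text tells. Shifts and turns lie within -1 to 1; 1 stands for 500 mm of shift or 30 degrees of turn. Its arguments: {"type":"object","properties":{"motion":{"type":"array"},"grip_force":{"type":"number"}},"required":["motion"]}

```bash
mkdir -p pics
cat > h.py <<'E'
import numpy as np, cv2
from scipy.spatial.transform import Rotation as R
from workcell import env
def grab(n):
    s=env.state(); d=env.grab_frame(n); d['s']=s; d['n']=n; return d
def cam(d):
    f=200/np.tan(np.radians(d['vertical_fov']/2))
    K=np.array([[f,0,d['cx']],[0,f,d['cy']],[0,0,1]])
    if d['n']=='wrist':
        T=np.eye(4); T[:3,:3]=R.from_euler('xyz',d['s']['ee_rot'],degrees=True).as_matrix(); T[:3,3]=d['s']['ee_pos']
        M=T@np.array(d['T_tool_cam']); return K,M[:3,:3],M[:3,3]
    Rc=R.from_rotvec(np.ravel(d['rvec'])).as_matrix()
    return K,Rc.T,-Rc.T@np.ravel(d['tvec'])
def ray(d,u,v):
    K,A,o=cam(d); r=A@np.linalg.solve(K,[u,v,1]); return o,r/np.linalg.norm(r)
def plane(d,u,v,z):
    o,r=ray(d,u,v); return o+r*(z-o[2])/r[2]
def proj(d,p):
    K,A,o=cam(d); q=K@(A.T@(np.array(p,float)-o)); return q[:2]/q[2]
def tri(rs):
    A=np.zeros((3,3));b=np.zeros(3)
    for o,r in rs:
        P=np.eye(3)-np.outer(r,r);A+=P;b+=P@o
    return np.linalg.solve(A,b)
def save(d,fn): cv2.imwrite('pics/'+fn,d['frame'][:,:,::-1])
E
python3 - <<'E'
from h import *
import pickle
for n in('top','side'):
    d=grab(n); save(d,n+'0.png'); pickle.dump(d,open(n+'0.pkl','wb'))
    print(n,d['vertical_fov'],cam(d)[2],d['frame'].shape)
print(env.state(),env.grasp_offset)
E
```

```text
top 49.91901769855647 [ 372.00244766  -64.13707288 1425.93321258] (400, 640, 3)
side 57.68112272983203 [229.32225776 801.77084424 759.95742647] (400, 640, 3)
{'time_s': 0.1, 'qpos': array([-7.66046467e+01,  1.83459966e+01,  8.96986714e+01, -2.68596510e-03,
        7.20428671e+01, -1.14709993e+00]), 'qvel': array([-0.04532593, -0.09731223, -0.17206952,  0.02773878, -0.00262973,
        0.01379273]), 'effort': array([-2.85505183e-05, -4.13333666e+01, -2.32508773e+01,  7.29150348e-02,
        4.21651080e-02, -6.02307819e-05]), 'ee_pos': array([ 144.25321819, -556.15436372,  213.22925698]), 'ee_rot': array([-1.79912431e+02,  8.00951667e-04,  1.45432839e+01]), 'force': array([-0.20099301, -0.20426974,  0.17736006]), 'torque': array([ 0.02846475, -0.0240138 , -0.01793404]), 'gripper_force': 0.0, 'gripper_width': 91.1781370635599} 18.8
```

View pics/top0.png

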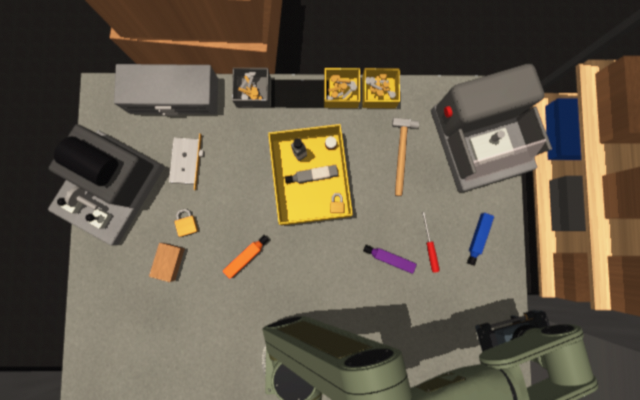

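View pics/side0.png

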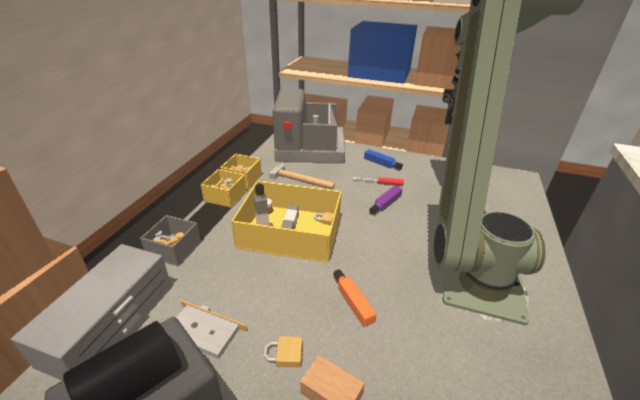

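The top view shows the deep yellow bin around (310,175). In it are the standing old bottle (cap about 299,143), the lying grey new bottle (287,180 to 337,172), the jar (331,143) and the padlock (337,203). Orange (245,257), purple (390,260) and blue (480,238) are look-alikes and stay out of it. The small yellow bins at (342,87) and (381,88) are not the deep one. I'll take an enlarged crop to confirm and measure the rim.

Run:
```python
from h import *
import pickle
t=pickle.load(open('top0.pkl','rb')); s=pickle.load(open('side0.pkl','rb'))
a=cv2.resize(t['frame'][115:235,258:364],None,fx=4,fy=4,interpolation=cv2.INTER_CUBIC)
b=cv2.resize(s['frame'][175:265,230:350],(376*1,480*0+282),interpolation=cv2.INTER_CUBIC)
c=np.zeros((480,800,3),np.uint8); c[:,:424]=a; c[:282,424:800]=b
cv2.imwrite('pics/crop1.png',c[:,:,::-1])
hsv=cv2.cvtColor(t['frame'],cv2.COLOR_RGB2HSV)
m=cv2.inRange(hsv,(18,120,60),(35,255,255)); m[:110]=0;m[:,:258]=0;m[:,364:]=0;m[240:]=0
m=cv2.morphologyEx(m,cv2.MORPH_CLOSE,np.ones((3,3)))
pts=max(cv2.findContours(m,0,2)[0],key=cv2.contourArea)
h=cv2.approxPolyDP(cv2.convexHull(pts),5,True)[:,0]; print(h.tolist())
r=cv2.minAreaRect(np.array([plane(t,u,v,105)[:2] for u,v in pts[:,0]],np.float32)); print(r)
for u,v in h: print(plane(t,u,v,105).round())
```

```text
[[340, 124], [352, 215], [279, 224], [268, 133]]
((584.4769287109375, -38.00700378417969), (296.5810241699219, 232.96792602539062), 7.283783435821533)
[ 743. -132.  105.]
[ 456. -168.  105.]
[428.  56. 105.]
[713.  94. 105.]
```

View pics/crop1.png

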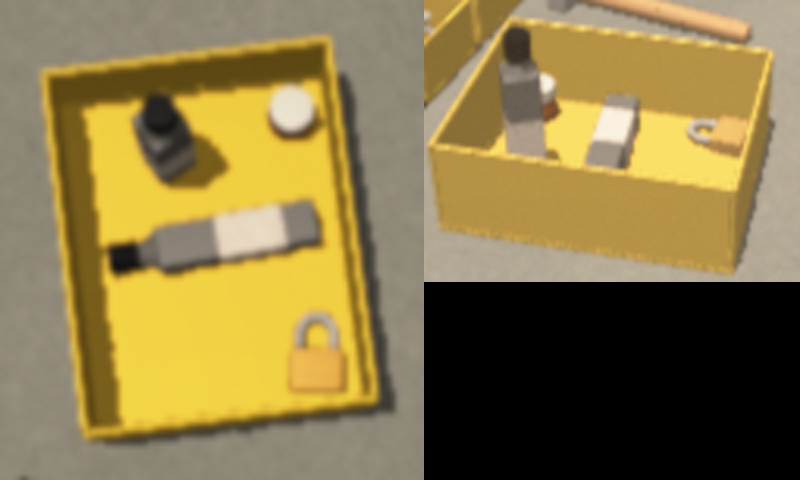

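The crop confirms it: standing grey bottle (old), lying grey bottle with label and black cap to the left (new). The bin comes out at 297 x 233, against 290 x 230 given, so the fit is good.

```bash
cat >> h.py <<'E'
YAW=7.4; BC=np.array([584.5,-38.0])
def tobin(p):
    c,s=np.cos(np.radians(YAW)),np.sin(np.radians(YAW)); d=np.array(p)[:2]-BC
    return np.array([c*d[0]+s*d[1],-s*d[0]+c*d[1]])
def fromb(x,y):
    c,s=np.cos(np.radians(YAW)),np.sin(np.radians(YAW)); return BC+[c*x-s*y,s*x+c*y]
def delta(pos,rot):
    "tool-frame shift in units of 500mm, turn in units of 30deg from the measured pose"
    s=env.state(); A=R.from_euler('xyz',s['ee_rot'],degrees=True); B=R.from_euler('xyz',rot,degrees=True)
    return (A.inv().apply(np.array(pos)-s['ee_pos'])/500).round(3),(np.degrees((A.inv()*B).as_rotvec())/30).round(3)
E
python3 - <<'E'
from h import *
import pickle
t=pickle.load(open('top0.pkl','rb'))
for n,u,v,z in(('oldcap',297.5,143.2,180),('newcap',285.5,180,23),('newfoot',338,170.5,23),('jar',331,142,47),('padlock r',337,203,25)):
    p=plane(t,u,v,z); print(n,p.round(),tobin(p).round())
d=grab('wrist'); print(np.array(d['T_tool_cam']).round(2),d['vertical_fov'])
print(delta([540,-38,420],[180,0,97.4]))
E
```

```text
oldcap [664.  -2. 180.] [83. 25.]
newcap [577.  44.  23.] [ 3. 82.]
newfoot [ 609. -129.   23.] [ 13. -94.]
jar [ 699. -105.   47.] [105. -82.]
padlock r [ 501. -126.   25.] [-94. -76.]
[[ 0.0000e+00 -9.6000e-01 -2.7000e-01  7.5830e+01]
 [ 1.0000e+00  0.0000e+00 -0.0000e+00 -1.6000e-01]
 [ 0.0000e+00 -2.7000e-01  9.6000e-01 -1.7139e+02]
 [ 0.0000e+00  0.0000e+00  0.0000e+00  1.0000e+00]] 66.77989437036274
(array([ 1.026, -0.805, -0.412]), array([-2.000e-03, -2.000e-03, -2.762e+00]))
```

Request:
{"fn": "send_rows", "kwargs": {
  "motion": [
    {"tz": -0.1,"gripper": -1},
    {"tz": -0.1,"gripper": -1},
    {"tz": -0.1,"gripper": -1},
    {"tz": -0.11,"gripper": -1},
    {"tx": 0.0855,"ty": -0.067,"gripper": -1},
    {"tx": 0.0855,"ty": -0.067,"gripper": -1},
    {"tx": 0.0855,"ty": -0.067,"gripper": -1},
    {"tx": 0.0855,"ty": -0.067,"gripper": -1},
    {"tx": 0.0855,"ty": -0.067,"gripper": -1},
    {"tx": 0.0855,"ty": -0.067,"gripper": -1},
    {"tx": 0.0855,"ty": -0.067,"gripper": -1},
    {"tx": 0.0855,"ty": -0.067,"gripper": -1}
  ]
}}

```text
invalid input at $.motion[0]: expected keys tx, ty, tz, rx, ry, rz, gripper
```

Request:
{"fn": "send_rows", "kwargs": {
  "motion": [
    {"tx": 0.0855,"ty": -0.067},
    {"tx": 0.0855,"ty": -0.067},
    {"tx": 0.0855,"ty": -0.067},
    {"tx": 0.0855,"ty": -0.067},
    {"rz": -0.345},
    {"rz": -0.345},
    {"rz": -0.345},
    {"rz": -0.345},
    {"rz": -0.345},
    {"rz": -0.345},
    {"rz": -0.345},
    {"rz": -0.345}
  ]
}}

```text
invalid input at $.motion[0]: expected keys tx, ty, tz, rx, ry, rz, gripper
```

Run:
```python
from h import *
import pickle
d=grab('wrist'); save(d,'w1.png'); pickle.dump(d,open('w1.pkl','wb'))
print(d['s']['ee_pos'],d['s']['ee_rot'],d['s']['qpos'].round(1),d['s']['time_s'])
```

```text
[ 144.2687666  -556.22582501  213.31846581] [-1.79922657e+02 -1.63321078e-03  1.45424952e+01] [-76.6  18.3  89.7   0.   72.   -1.1] 0.15
```

View pics/w1.png

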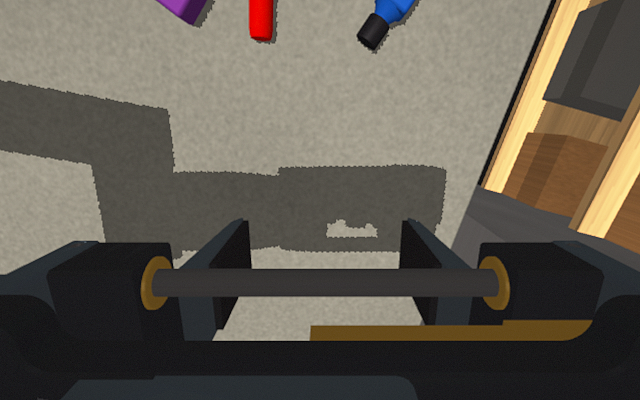

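The wrist view shows my own fingers at (245,270) and (405,270), with bench above. All keys are needed in each row, so I'm resending.

Request:
{"fn": "send_rows", "kwargs": {
  "motion": [
    {"tx": 0,"ty": 0,"tz": -0.1,"rx": 0,"ry": 0,"rz": 0,"gripper": -1},
    {"tx": 0,"ty": 0,"tz": -0.1,"rx": 0,"ry": 0,"rz": 0,"gripper": -1},
    {"tx": 0,"ty": 0,"tz": -0.1,"rx": 0,"ry": 0,"rz": 0,"gripper": -1},
    {"tx": 0,"ty": 0,"tz": -0.11,"rx": 0,"ry": 0,"rz": 0,"gripper": -1},
    {"tx": 0.091,"ty": -0.05,"tz": 0,"rx": 0,"ry": 0,"rz": 0,"gripper": -1},
    {"tx": 0.091,"ty": -0.05,"tz": 0,"rx": 0,"ry": 0,"rz": 0,"gripper": -1},
    {"tx": 0.091,"ty": -0.05,"tz": 0,"rx": 0,"ry": 0,"rz": 0,"gripper": -1},
    {"tx": 0.091,"ty": -0.05,"tz": 0,"rx": 0,"ry": 0,"rz": 0,"gripper": -1},
    {"tx": 0.091,"ty": -0.05,"tz": 0,"rx": 0,"ry": 0,"rz": 0,"gripper": -1},
    {"tx": 0.091,"ty": -0.05,"tz": 0,"rx": 0,"ry": 0,"rz": 0,"gripper": -1},
    {"tx": 0.091,"ty": -0.05,"tz": 0,"rx": 0,"ry": 0,"rz": 0,"gripper": -1},
    {"tx": 0.091,"ty": -0.05,"tz": 0,"rx": 0,"ry": 0,"rz": 0,"gripper": -1}
  ]
}}

```text
time_s: 1.7
ee_pos: [447.5, -270.2, 418.8]
ee_rot: [180.0, 0.0, 14.5]
force: [0.9, -0.5, -0.5]
gripper_width: 91.0
gripper_force: 0.0
```

Request:
{"fn": "send_rows", "kwargs": {
  "motion": [
    {"tx": 0.091,"ty": -0.05,"tz": 0,"rx": 0,"ry": 0,"rz": 0,"gripper": -1},
    {"tx": 0.091,"ty": -0.05,"tz": 0,"rx": 0,"ry": 0,"rz": 0,"gripper": -1},
    {"tx": 0.091,"ty": -0.05,"tz": 0,"rx": 0,"ry": 0,"rz": 0,"gripper": -1},
    {"tx": 0.091,"ty": -0.05,"tz": 0,"rx": 0,"ry": 0,"rz": 0,"gripper": -1},
    {"tx": 0,"ty": 0,"tz": 0,"rx": 0,"ry": 0,"rz": -0.345,"gripper": -1},
    {"tx": 0,"ty": 0,"tz": 0,"rx": 0,"ry": 0,"rz": -0.345,"gripper": -1},
    {"tx": 0,"ty": 0,"tz": 0,"rx": 0,"ry": 0,"rz": -0.345,"gripper": -1},
    {"tx": 0,"ty": 0,"tz": 0,"rx": 0,"ry": 0,"rz": -0.345,"gripper": -1},
    {"tx": 0,"ty": 0,"tz": 0,"rx": 0,"ry": 0,"rz": -0.345,"gripper": -1},
    {"tx": 0,"ty": 0,"tz": 0,"rx": 0,"ry": 0,"rz": -0.345,"gripper": -1},
    {"tx": 0,"ty": 0,"tz": 0,"rx": 0,"ry": 0,"rz": -0.345,"gripper": -1},
    {"tx": 0,"ty": 0,"tz": 0,"rx": 0,"ry": 0,"rz": -0.345,"gripper": -1}
  ]
}}

```text
time_s: 3.2
ee_pos: [597.5, -129.1, 418.6]
ee_rot: [-180.0, -0.0, 97.7]
force: [1.0, 0.1, 0.1]
gripper_width: 91.0
gripper_force: 0.0
```

Run:
```python
from h import *
import pickle
d=grab('wrist'); save(d,'w2.png'); pickle.dump(d,open('w2.pkl','wb'))
print(d['s']['ee_pos'],d['s']['ee_rot'],d['s']['qpos'].round(1),d['s']['time_s'])
for x,y in((-140,-110),(140,-110),(140,110),(-140,110)): print(proj(d,[*fromb(x,y),105]).round())
```

```text
[ 597.51134279 -129.05877776  418.62033837] [-1.79965678e+02 -9.52621724e-03  9.76862543e+01] [-13.3  19.5  59.3  -0.  101.2 -21. ] 3.2
[238. 175.]
[411. 176.]
[423.  24.]
[227.  23.]
```

View pics/w2.png

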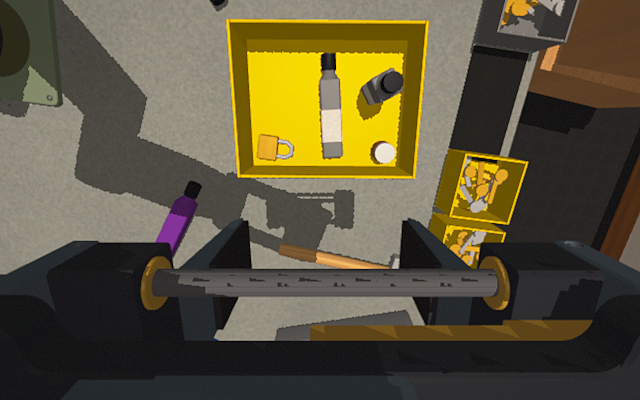

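The wrist view shows the bin at (228–427, 20–178), matching projection. Inside it are the new bottle (cap 328,62; foot 332,157), the old bottle (cap 391,83; foot near 375,98), the jar (383,152) and the padlock (275,148). I'll enlarge to read the old bottle's face angle.

Run:
```python
from h import *
import pickle
d=pickle.load(open('w2.pkl','rb'))
c=cv2.resize(d['frame'][45:170,305:425],None,fx=4.8,fy=4.8,interpolation=cv2.INTER_CUBIC)
cv2.imwrite('pics/crop2.png',c[:,:,::-1])
# cap ellipse old
g=d['frame'].max(2); m=(g<60).astype(np.uint8); m[:60]=0;m[:,:372]=0;m[105:]=0;m[:,410:]=0
k=max(cv2.findContours(m,0,2)[0],key=cv2.contourArea); print(cv2.boundingRect(k),cv2.minEnclosingCircle(k))
# new bottle: not-yellow pixels
f=d['frame'].astype(int); m=((f.max(2)-f.min(2))<45).astype(np.uint8); m[:52]=0;m[165:]=0;m[:,:305]=0;m[:,352:]=0
k=max(cv2.findContours(m,0,2)[0],key=cv2.contourArea); r=cv2.minAreaRect(k); print(r)
q=cv2.boxPoints(r); 
for u,v in q: print((u,v),tobin(plane(d,u,v,23)).round())
```

```text
(372, 72, 31, 31) ((388.0, 88.5), 18.741764068603516)
((329.8509216308594, 105.07169342041016), (104.55339813232422, 20.37205696105957), 87.51044464111328)
(np.float32(317.40375), np.float32(53.286785)) [-13.  86.]
(np.float32(337.7566), np.float32(52.401882)) [22. 88.]
(np.float32(342.2981), np.float32(156.8566)) [ 33. -90.]
(np.float32(321.94525), np.float32(157.7415)) [ -5. -92.]
```

View pics/crop2.png

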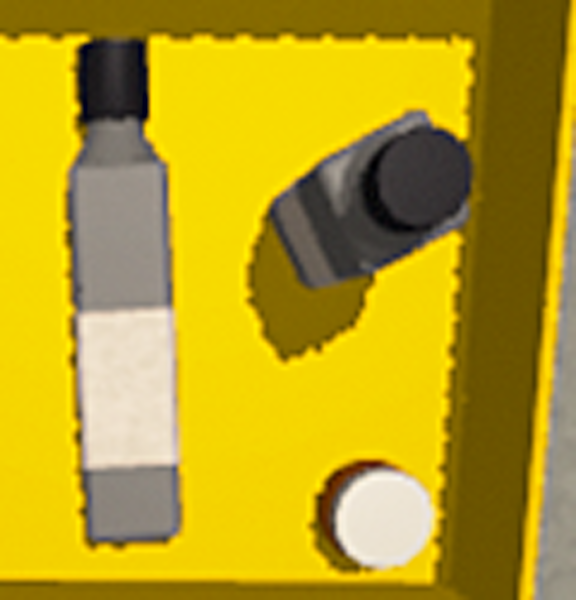

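Run:
```python
from h import *
import pickle
d=pickle.load(open('w2.pkl','rb'))
t=pickle.load(open('top0.pkl','rb'))
C=lambda x,y:(305+x/4.8,45+y/4.8)
def P(x,y,z): return plane(d,*C(x,y),z)
def edge(a,b,z):
    p,q=P(*a,z),P(*b,z); e=q-p; print(p.round(),q.round(),np.linalg.norm(e).round(1),np.degrees(np.arctan2(e[1],e[0])).round(1))
edge((276,207),(316,286),5); edge((422,112),(466,217),140); edge((318,182),(368,274),140)
p=P(422,178,180); print('cap',p.round(1),tobin(p).round(1)); 
q=tri([ray(d,*C(422,178)),ray(t,297.5,142.5)]); print('tri',q.round(1))
for n,a,z in(('jar',(382,515),47),('newcap',(112,38),23),('newfoot',(134,541),23)): p=P(*a,z);print(n,p.round(1),tobin(p).round(1))
```

```text
[648.   3.   5.] [668. -24.   5.] 32.8 -52.5
[671.  20. 140.] [689.  -6. 140.] 31.8 -55.1
[645.  -2. 140.] [664. -25. 140.] 29.9 -50.4
cap [666.7  -1.9 180. ] [86.2 25.2]
tri [666.4  -2.1 179.2]
jar [ 700.6 -102.2   47. ] [106.9 -78.6]
newcap [578.8  48.9  23. ] [ 5.6 86.9]
newfoot [ 611.9 -127.2   23. ] [ 15.7 -92. ]
```

Request:
{"fn": "send_rows", "kwargs": {
  "motion": [
    {"tx": 0,"ty": 0,"tz": 0,"rx": 0,"ry": 0,"rz": -0.326,"gripper": -1},
    {"tx": 0,"ty": 0,"tz": 0,"rx": 0,"ry": 0,"rz": -0.326,"gripper": -1},
    {"tx": 0,"ty": 0,"tz": 0,"rx": 0,"ry": 0,"rz": -0.326,"gripper": -1},
    {"tx": 0.04,"ty": 0.088,"tz": 0,"rx": 0,"ry": 0,"rz": 0,"gripper": -1},
    {"tx": 0.04,"ty": 0.088,"tz": 0,"rx": 0,"ry": 0,"rz": 0,"gripper": -1},
    {"tx": 0.04,"ty": 0.088,"tz": 0,"rx": 0,"ry": 0,"rz": 0,"gripper": -1},
    {"tx": 0,"ty": 0,"tz": 0.094,"rx": 0,"ry": 0,"rz": 0,"gripper": -1},
    {"tx": 0,"ty": 0,"tz": 0.094,"rx": 0,"ry": 0,"rz": 0,"gripper": -1},
    {"tx": 0,"ty": 0,"tz": 0.094,"rx": 0,"ry": 0,"rz": 0,"gripper": -1},
    {"tx": 0,"ty": 0,"tz": 0.094,"rx": 0,"ry": 0,"rz": 0,"gripper": -1},
    {"tx": 0,"ty": 0,"tz": 0,"rx": 0,"ry": 0,"rz": 0,"gripper": -1}
  ]
}}

```text
time_s: 4.62
ee_pos: [665.1, -2.1, 226.6]
ee_rot: [-179.6, -0.3, 126.6]
force: [-0.2, 0.1, 0.9]
gripper_width: 91.2
gripper_force: 0.0
```

Run:
```python
from h import *
import pickle
d=grab('wrist'); save(d,'w3.png'); pickle.dump(d,open('w3.pkl','wb'))
print(d['s']['ee_pos'],d['s']['ee_rot'],proj(d,[666.5,-2,180]),delta([666.5,-2,110],[180,0,127]))
```

```text
[665.14270466  -2.10679713 226.64518884] [-179.56103228   -0.3305588   126.57672673] [327.14166173 220.93388418] (array([ 0.001, -0.   ,  0.24 ]), array([-0.004, -0.003, -0.013]))
```

View pics/w3.png

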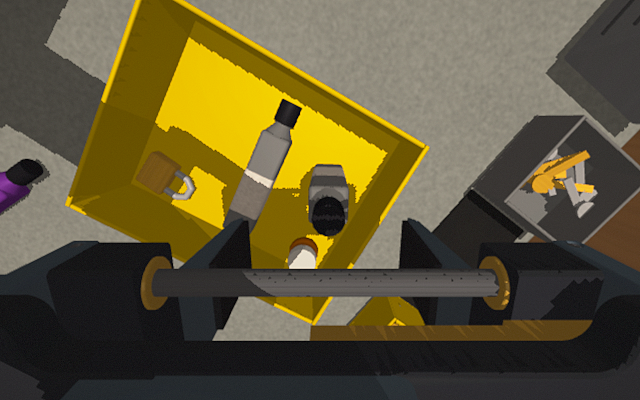

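The cap sits at (328,215) between the fingers, and the body faces are square to the pads. I'm going down and gripping.

Request:
{"fn": "send_rows", "kwargs": {
  "motion": [
    {"tx": 0.007,"ty": 0,"tz": 0.06,"rx": 0,"ry": 0,"rz": 0,"gripper": -1},
    {"tx": 0,"ty": 0,"tz": 0.06,"rx": 0,"ry": 0,"rz": 0,"gripper": -1},
    {"tx": 0,"ty": 0,"tz": 0.06,"rx": 0,"ry": 0,"rz": 0,"gripper": -1},
    {"tx": 0,"ty": 0,"tz": 0.054,"rx": 0,"ry": 0,"rz": 0,"gripper": -1},
    {"tx": 0,"ty": 0,"tz": 0,"rx": 0,"ry": 0,"rz": 0,"gripper": -1},
    {"tx": 0,"ty": 0,"tz": 0,"rx": 0,"ry": 0,"rz": 0,"gripper": 1},
    {"tx": 0,"ty": 0,"tz": 0,"rx": 0,"ry": 0,"rz": 0,"gripper": 1},
    {"tx": 0,"ty": 0,"tz": 0,"rx": 0,"ry": 0,"rz": 0,"gripper": 1},
    {"tx": 0,"ty": 0,"tz": 0,"rx": 0,"ry": 0,"rz": 0,"gripper": 1},
    {"tx": 0,"ty": 0,"tz": 0,"rx": 0,"ry": 0,"rz": 0,"gripper": 1}
  ],
  "grip_force": 20
}}

```text
time_s: 5.92
ee_pos: [665.5, 0.6, 114.1]
ee_rot: [180.0, 0.0, 126.7]
force: [-0.2, 0.2, 0.4]
gripper_width: 43.8
gripper_force: 0.0
```

Request:
{"fn": "send_rows", "kwargs": {
  "motion": [
    {"tx": 0,"ty": 0,"tz": 0.006,"rx": 0,"ry": 0,"rz": 0,"gripper": 1},
    {"tx": 0,"ty": 0,"tz": 0,"rx": 0,"ry": 0,"rz": 0,"gripper": 1},
    {"tx": 0,"ty": 0,"tz": 0,"rx": 0,"ry": 0,"rz": 0,"gripper": 1},
    {"tx": 0,"ty": 0,"tz": -0.02,"rx": 0,"ry": 0,"rz": 0,"gripper": 1},
    {"tx": 0,"ty": 0,"tz": -0.05,"rx": 0,"ry": 0,"rz": 0,"gripper": 1},
    {"tx": 0,"ty": 0,"tz": -0.05,"rx": 0,"ry": 0,"rz": 0,"gripper": 1},
    {"tx": 0,"ty": 0,"tz": 0,"rx": 0,"ry": 0,"rz": 0,"gripper": 1}
  ]
}}

```text
time_s: 6.8
ee_pos: [666.6, 0.7, 172.7]
ee_rot: [179.8, 0.1, 126.7]
force: [-0.1, 0.1, -2.2]
gripper_width: 35.6
gripper_force: 20.0
```

Run:
```python
from h import *
s=env.state();print(s['ee_pos'],s['ee_rot'],s['gripper_width'],s['gripper_force'],s['force'])
p=fromb(-112,-15); print(p, delta([*p,170],[180,0,187.4]))
A=R.from_euler('xyz',[180,0,187.4],degrees=True); print(A.inv().apply(np.array([*p,170])-s['ee_pos'])/500)
```

```text
[6.66605603e+02 6.52759250e-01 1.72685116e+02] [1.79821470e+02 1.41107144e-01 1.26680175e+02] 35.55663781676048 19.998738169670105 [-0.10997364  0.06785516 -2.22759537]
[475.36476376 -67.30017425] (array([ 0.119, -0.388,  0.004]), array([ 0.003,  0.007, -2.024]))
[ 0.39680013 -0.08551197  0.00537023]
```

Request:
{"fn": "send_rows", "kwargs": {
  "motion": [
    {"tx": 0,"ty": 0,"tz": 0,"rx": 0,"ry": 0,"rz": -0.289,"gripper": 1},
    {"tx": 0,"ty": 0,"tz": 0,"rx": 0,"ry": 0,"rz": -0.289,"gripper": 1},
    {"tx": 0,"ty": 0,"tz": 0,"rx": 0,"ry": 0,"rz": -0.289,"gripper": 1},
    {"tx": 0,"ty": 0,"tz": 0,"rx": 0,"ry": 0,"rz": -0.289,"gripper": 1},
    {"tx": 0,"ty": 0,"tz": 0,"rx": 0,"ry": 0,"rz": -0.289,"gripper": 1},
    {"tx": 0,"ty": 0,"tz": 0,"rx": 0,"ry": 0,"rz": -0.289,"gripper": 1},
    {"tx": 0,"ty": 0,"tz": 0,"rx": 0,"ry": 0,"rz": -0.289,"gripper": 1},
    {"tx": 0.05,"ty": -0.011,"tz": 0,"rx": 0,"ry": 0,"rz": 0,"gripper": 1},
    {"tx": 0.05,"ty": -0.011,"tz": 0,"rx": 0,"ry": 0,"rz": 0,"gripper": 1},
    {"tx": 0.05,"ty": -0.011,"tz": 0,"rx": 0,"ry": 0,"rz": 0,"gripper": 1},
    {"tx": 0.05,"ty": -0.011,"tz": 0,"rx": 0,"ry": 0,"rz": 0,"gripper": 1},
    {"tx": 0.05,"ty": -0.011,"tz": 0,"rx": 0,"ry": 0,"rz": 0,"gripper": 1}
  ]
}}

```text
time_s: 8.3
ee_pos: [543.2, -42.8, 169.3]
ee_rot: [180.0, -0.2, -172.6]
force: [0.1, -1.1, -1.6]
gripper_width: 35.5
gripper_force: 20.0
```

Request:
{"fn": "send_rows", "kwargs": {
  "motion": [
    {"tx": 0.05,"ty": -0.011,"tz": 0,"rx": 0,"ry": 0,"rz": 0,"gripper": 1},
    {"tx": 0.05,"ty": -0.011,"tz": 0,"rx": 0,"ry": 0,"rz": 0,"gripper": 1},
    {"tx": 0.04,"ty": -0.008,"tz": 0,"rx": 0,"ry": 0,"rz": 0,"gripper": 1},
    {"tx": 0,"ty": 0,"tz": 0,"rx": 0,"ry": 0,"rz": 0,"gripper": 1}
  ]
}}

```text
time_s: 8.8
ee_pos: [475.7, -66.6, 169.8]
ee_rot: [180.0, -0.2, -172.7]
force: [1.0, 0.6, -1.8]
gripper_width: 35.8
gripper_force: 20.0
```

Run:
```python
from h import *
import pickle
s=env.state();print(s['ee_pos'],s['ee_rot'],s['gripper_width'],s['time_s'],s['qpos'].round(),tobin(s['ee_pos']))
d=grab('side'); t=grab('top'); a=cv2.resize(d['frame'][150:270,220:380],(640,480)); cv2.imwrite('pics/s1.png',a[:,:,::-1])
p=fromb(-112,-15); print(delta([*p,113],[180,0,187.4]))
```

```text
[475.72196402 -66.55816551 169.84368591] [ 1.79955837e+02 -1.50973106e-01 -1.72687249e+02] 35.791089982789615 8.8 [  -9.   12.  105.   -0.   63. -107.] [-111.55020735  -14.31017715]
(array([ 0.005, -0.001,  0.115]), array([ 0.   ,  0.   , -0.001]))
```

View pics/s1.png

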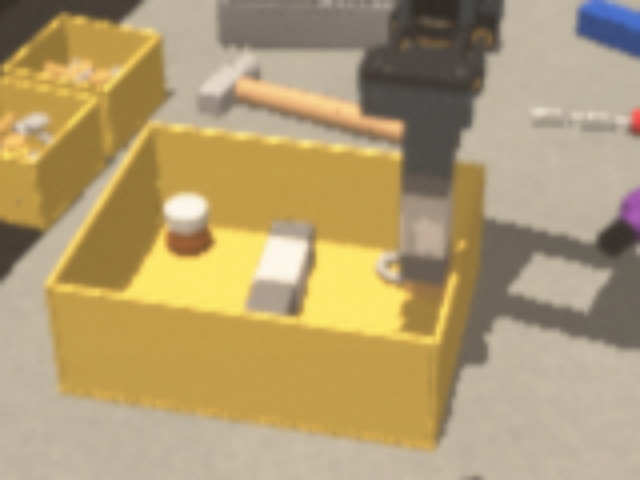

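The side crop shows the old bottle held upright by the front wall (425,250). Clear of the padlock, so I'm lowering it.

Request:
{"fn": "send_rows", "kwargs": {
  "motion": [
    {"tx": 0,"ty": 0,"tz": 0.04,"rx": 0,"ry": 0,"rz": 0,"gripper": 1},
    {"tx": 0,"ty": 0,"tz": 0.04,"rx": 0,"ry": 0,"rz": 0,"gripper": 1},
    {"tx": 0,"ty": 0,"tz": 0.02,"rx": 0,"ry": 0,"rz": 0,"gripper": 1},
    {"tx": 0,"ty": 0,"tz": 0.01,"rx": 0,"ry": 0,"rz": 0,"gripper": 1},
    {"tx": 0,"ty": 0,"tz": 0.003,"rx": 0,"ry": 0,"rz": 0,"gripper": 1},
    {"tx": 0,"ty": 0,"tz": 0,"rx": 0,"ry": 0,"rz": 0,"gripper": 1}
  ]
}}

```text
time_s: 9.65
ee_pos: [478.0, -66.6, 114.9]
ee_rot: [-180.0, 0.1, -172.6]
force: [-0.2, 0.5, -1.6]
gripper_width: 35.9
gripper_force: 20.0
```

Request:
{"fn": "send_rows", "kwargs": {
  "motion": [
    {"tx": 0,"ty": 0,"tz": 0.002,"rx": 0,"ry": 0,"rz": 0,"gripper": 1},
    {"tx": 0,"ty": 0,"tz": 0.002,"rx": 0,"ry": 0,"rz": 0,"gripper": 1},
    {"tx": 0,"ty": 0,"tz": 0,"rx": 0,"ry": 0,"rz": 0,"gripper": 1}
  ]
}}

```text
time_s: 10.02
ee_pos: [477.5, -66.5, 112.5]
ee_rot: [-180.0, 0.0, -172.6]
force: [-0.4, -0.1, -1.6]
gripper_width: 36.1
gripper_force: 20.0
```

Request:
{"fn": "send_rows", "kwargs": {
  "motion": [
    {"tx": 0,"ty": 0,"tz": 0.002,"rx": 0,"ry": 0,"rz": 0,"gripper": 1},
    {"tx": 0,"ty": 0,"tz": 0.002,"rx": 0,"ry": 0,"rz": 0,"gripper": 1},
    {"tx": 0,"ty": 0,"tz": 0,"rx": 0,"ry": 0,"rz": 0,"gripper": 1}
  ]
}}

```text
time_s: 10.4
ee_pos: [477.7, -66.6, 111.6]
ee_rot: [-180.0, 0.0, -172.6]
force: [-1.3, 0.6, 7.0]
gripper_width: 35.7
gripper_force: 20.0
```

Request:
{"fn": "send_rows", "kwargs": {
  "motion": [
    {"tx": 0,"ty": 0,"tz": 0,"rx": 0,"ry": 0,"rz": 0,"gripper": 0},
    {"tx": 0,"ty": 0,"tz": 0,"rx": 0,"ry": 0,"rz": 0,"gripper": -0.5},
    {"tx": 0,"ty": 0,"tz": 0,"rx": 0,"ry": 0,"rz": 0,"gripper": -0.5},
    {"tx": 0,"ty": 0,"tz": 0,"rx": 0,"ry": 0,"rz": 0,"gripper": -0.5},
    {"tx": 0,"ty": 0,"tz": -0.03,"rx": 0,"ry": 0,"rz": 0,"gripper": -0.5},
    {"tx": 0,"ty": 0,"tz": -0.06,"rx": 0,"ry": 0,"rz": 0,"gripper": -1},
    {"tx": 0,"ty": 0,"tz": -0.1,"rx": 0,"ry": 0,"rz": 0,"gripper": -1},
    {"tx": 0,"ty": 0,"tz": -0.1,"rx": 0,"ry": 0,"rz": 0,"gripper": -1},
    {"tx": -0.04,"ty": 0,"tz": 0,"rx": 0,"ry": 0,"rz": 0.3215,"gripper": -1},
    {"tx": 0,"ty": 0,"tz": 0,"rx": 0,"ry": 0,"rz": 0.3215,"gripper": -1},
    {"tx": 0,"ty": 0,"tz": 0,"rx": 0,"ry": 0,"rz": 0.3215,"gripper": -1},
    {"tx": 0,"ty": 0,"tz": 0,"rx": 0,"ry": 0,"rz": 0.3215,"gripper": -1}
  ]
}}

```text
time_s: 11.9
ee_pos: [497.3, -63.9, 255.3]
ee_rot: [-180.0, -0.0, 148.5]
force: [0.2, -0.4, -0.4]
gripper_width: 91.0
gripper_force: 0.0
```

Request:
{"fn": "send_rows", "kwargs": {
  "motion": [
    {"tx": 0,"ty": 0,"tz": 0,"rx": 0,"ry": 0,"rz": 0.3215,"gripper": -1},
    {"tx": 0,"ty": 0,"tz": 0,"rx": 0,"ry": 0,"rz": 0.3215,"gripper": -1},
    {"tx": 0,"ty": 0,"tz": 0,"rx": 0,"ry": 0,"rz": 0.3215,"gripper": -1},
    {"tx": 0,"ty": 0,"tz": 0,"rx": 0,"ry": 0,"rz": 0.3215,"gripper": -1},
    {"tx": 0,"ty": 0,"tz": 0,"rx": 0,"ry": 0,"rz": 0.3215,"gripper": -1},
    {"tx": 0,"ty": 0,"tz": 0,"rx": 0,"ry": 0,"rz": 0,"gripper": -1}
  ]
}}

```text
time_s: 12.65
ee_pos: [497.3, -63.9, 255.3]
ee_rot: [-180.0, 0.0, 100.7]
force: [-0.5, -0.4, -0.9]
gripper_width: 91.0
gripper_force: 0.0
```

Run:
```python
from h import *
import pickle
d=grab('wrist'); s=d['s'];print(s['ee_pos'],s['ee_rot'],s['time_s'],s['gripper_width'],s['qpos'].round())
e=grab('side'); a=np.vstack([d['frame'][:300,:],cv2.resize(e['frame'][160:270,220:400],(491,300))[:, :491] if 0 else np.pad(cv2.resize(e['frame'][160:270,220:400],(491,300)),((0,0),(0,149),(0,0)))]); cv2.imwrite('pics/w4.png',a[:,:,::-1]); pickle.dump(d,open('w4.pkl','wb'))
f=np.array([611.9,-127.2]);u=np.array([-33.1,176.1]);u/=np.linalg.norm(u)
g=f+108*u; print(g,tobin(g),delta([*g,15],[180,0,100.6]))
```

```text
[497.31705273 -63.92603708 255.29039432] [-1.79983795e+02  1.75534804e-03  1.00682876e+02] 12.65 90.95582084933007 [ -9.  10.  95.  -0.  75. -19.]
[591.94953132 -21.05868477] [ 9.56945219 15.84074694] (array([0.049, 0.202, 0.481]), array([-0.   ,  0.   ,  0.004]))
```

View pics/w4.png

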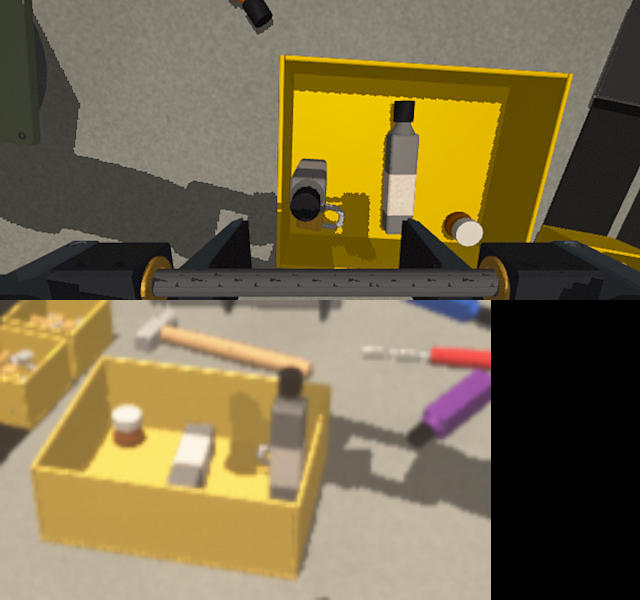

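The old bottle stands by the front wall: wrist view cap (307,205), side view (288,380)–(288,490). The new bottle runs from (403,101) to (397,234). I'll refine its axis and plan the grip.

```bash
cat >> h.py <<'E'
def toolR(yaw,tilt): return R.from_euler('z',yaw,degrees=True)*R.from_euler('x',180,degrees=True)*R.from_euler('y',tilt,degrees=True)
def rows(poses,p0=None,A0=None):
    s=env.state(); p=np.array(s['ee_pos']) if p0 is None else p0; A=R.from_euler('xyz',s['ee_rot'],degrees=True) if A0 is None else A0
    for q,B in poses:
        q=np.array(q,float); t=A.inv().apply(q-p)/500; r=np.degrees((A.inv()*B).as_rotvec())/30
        print('t',t.round(3).tolist(),'r',r.round(3).tolist()); p,A=q,B
E
python3 - <<'E'
from h import *
import pickle
d=pickle.load(open('w4.pkl','rb'))
f=d['frame'].astype(int); m=((f.max(2)-f.min(2))<45).astype(np.uint8); m[:98]=0;m[240:]=0;m[:,:375]=0;m[:,425:]=0
k=max(cv2.findContours(m,0,2)[0],key=cv2.contourArea)
ys=k[:,0,1]; print(cv2.boundingRect(k))
pts=np.array([plane(d,u,v,23)[:2] for u,v in k[:,0]],np.float32); r=cv2.minAreaRect(pts); print(r, tobin(r[0]))
c=np.array(r[0]); w=(pts-c); a=np.radians(100.6)
for y in (100,170,230):
    xs=[u for u in range(375,425) if m[y,u]]; 
    if xs: print(y,xs[0],xs[-1],tobin(plane(d,np.mean([xs[0],xs[-1]]),y,35)).round(1))
E
```

```text
(382, 101, 43, 139)
((595.5505981445312, -48.20647430419922), (58.54512023925781, 193.96755981445312), 19.237258911132812) [  9.64401056 -11.54473462]
170 385 415 [ 7.2 -1.4]
230 385 424 [ 23.8 -84.1]
```

Run:
```python
from h import *
B=toolR(100.6,-15); z=B.apply([0,0,1]); print(z)
g=np.array([*fromb(9,16),14.]); p1=g-200*z; print(g,p1)
rows([(p1,B),(g,B)])
```

```text
[ 0.04761011 -0.25440239 -0.96592583]
[591.36431092 -20.97410103  14.        ] [581.84228833  29.90637666 207.18516526]
t [0.153, 0.201, 0.096] r [0.0, -0.5, 0.004]
t [0.0, -0.0, 0.4] r [0.0, 0.0, 0.0]
```

Request:
{"fn": "send_rows", "kwargs": {
  "motion": [
    {"tx": 0.051,"ty": 0.067,"tz": 0.02,"rx": 0,"ry": 0,"rz": 0,"gripper": -1},
    {"tx": 0.051,"ty": 0.067,"tz": 0.036,"rx": 0,"ry": 0,"rz": 0,"gripper": -1},
    {"tx": 0.051,"ty": 0.067,"tz": 0.04,"rx": 0,"ry": 0,"rz": 0,"gripper": -1},
    {"tx": 0,"ty": 0,"tz": 0,"rx": 0,"ry": -0.25,"rz": 0,"gripper": -1},
    {"tx": 0,"ty": 0,"tz": 0,"rx": 0,"ry": -0.25,"rz": 0,"gripper": -1},
    {"tx": 0,"ty": 0,"tz": 0.08,"rx": 0,"ry": 0,"rz": 0,"gripper": -1},
    {"tx": 0,"ty": 0,"tz": 0.08,"rx": 0,"ry": 0,"rz": 0,"gripper": -1},
    {"tx": 0,"ty": 0,"tz": 0.08,"rx": 0,"ry": 0,"rz": 0,"gripper": -1},
    {"tx": 0,"ty": 0,"tz": 0.08,"rx": 0,"ry": 0,"rz": 0,"gripper": -1},
    {"tx": 0,"ty": 0,"tz": 0.04,"rx": 0,"ry": 0,"rz": 0,"gripper": -1},
    {"tx": 0,"ty": 0,"tz": 0.03,"rx": 0,"ry": 0,"rz": 0,"gripper": -1},
    {"tx": 0,"ty": 0,"tz": 0,"rx": 0,"ry": 0,"rz": 0,"gripper": -1}
  ]
}}

```text
time_s: 14.25
ee_pos: [591.0, -20.1, 18.3]
ee_rot: [-179.9, 15.0, 100.6]
force: [0.2, -0.1, -0.9]
gripper_width: 91.1
gripper_force: 0.0
```

Run:
```python
from h import *
s=env.state(); print(s['ee_pos'],s['ee_rot'],tobin(s['ee_pos']),s['force'],s['qpos'].round())
rows([([*fromb(9,16),14.],toolR(100.6,-15))])
```

```text
[590.97470764 -20.14855489  18.29992912] [-179.88645334   14.99695682  100.6225469 ] [ 8.71996837 16.86884949] [ 0.21129751 -0.08503983 -0.87532315] [  5.  30. 104. -21.  46.   9.]
t [0.001, 0.0, 0.009] r [-0.004, -0.0, 0.001]
```

Request:
{"fn": "send_rows", "kwargs": {
  "motion": [
    {"tx": 0,"ty": 0,"tz": 0.008,"rx": 0,"ry": 0,"rz": 0,"gripper": 1},
    {"tx": 0,"ty": 0,"tz": 0,"rx": 0,"ry": 0,"rz": 0,"gripper": 1},
    {"tx": 0,"ty": 0,"tz": 0,"rx": 0,"ry": 0,"rz": 0,"gripper": 1},
    {"tx": 0,"ty": 0,"tz": 0,"rx": 0,"ry": 0,"rz": 0,"gripper": 1},
    {"tx": 0,"ty": 0,"tz": 0,"rx": 0,"ry": 0,"rz": 0,"gripper": 1},
    {"tx": 0,"ty": 0,"tz": 0,"rx": 0,"ry": 0,"rz": 0,"gripper": 1},
    {"tx": 0,"ty": 0,"tz": 0,"rx": 0,"ry": 0,"rz": 0,"gripper": 1},
    {"tx": 0,"ty": 0,"tz": 0,"rx": 0,"ry": 0,"rz": 0,"gripper": 1},
    {"tx": 0,"ty": 0,"tz": 0,"rx": 0,"ry": 0,"rz": 0,"gripper": 1}
  ],
  "grip_force": 30
}}

```text
time_s: 15.38
ee_pos: [591.6, -20.9, 15.3]
ee_rot: [180.0, 15.0, 100.6]
force: [-0.1, -0.1, 1.5]
gripper_width: 35.8
gripper_force: 30.0
```

```bash
cat >> h.py <<'E'
def bottle(theta,e,x,fz,yaw=97.4):
    "pose of bottle (foot centre, R) with foot lower edge at bin y=e, height fz above inner floor, lean theta above level; its x = -bin-normal"
    # bottle frame: z axis to cap, x = n (upper side), y = bin x side
    Rz=R.from_euler('z',yaw,degrees=True)  # local: X along bin y, Z up
    t=np.radians(theta); a=np.array([np.cos(t),0,np.sin(t)]); n=np.array([-np.sin(t),0,np.cos(t)])
    M=np.column_stack([n,np.cross(a,n),a]); o=np.array([*fromb(x,e),5+fz])+Rz.apply(18*n)
    return o,Rz*R.from_matrix(M)
E
python3 - <<'E'
from h import *
import pickle
s=env.state(); p=np.array(s['ee_pos']);A=R.from_euler('xyz',s['ee_rot'],degrees=True)
print(p,s['ee_rot'],tobin(p),s['gripper_width'],s['force'],s['time_s'])
# bottle pose now, foot 92 behind bin y0
o,B=bottle(0,-92,0,0,100.6); ax=B.apply([0,0,1]); 
y=A.apply([0,1,0]) ; y2=np.array([y[0],y[1]]); l=(p[:2]-o[:2])@y2; o[:2]+=l*y2  # bottle axis centred between pads
print('foot bin',tobin(o))
rel=(B.inv().apply(p-o),B.inv()*A); pickle.dump(rel,open('rel.pkl','wb')); print(rel[0])
P=[]
x0=tobin(o)[0]
for i in range(1,13):
    f=i/12; th=67*min(1,f*1.05) if i<12 else 67; e=-92+(58-(-92))*f; fz=8*min(1,3*f)
    bo,bR=bottle(th,e,x0+(10-x0)*f,fz,100.6-3.2*f); P.append((bo+bR.apply(rel[0]),bR*rel[1]))
rows(P,p,A); print(P[-1][0],P[-1][1].as_euler('xyz',degrees=True))
E
```

```text
[591.61712168 -20.93962826  15.29775837] [179.99673593  15.00543311 100.56451852] [ 9.25514509 16.00162475] 35.825712429763406 [-0.14537456 -0.13715069  1.54331986] 15.375
foot bin [ 15.18145231 -91.16043089]
[-7.70224163e+00  6.48805086e-02  1.07325780e+02]
t [0.013, 0.001, -0.03] r [0.002, 0.195, 0.009]
t [0.015, 0.001, -0.028] r [0.001, 0.195, 0.009]
t [0.016, 0.001, -0.026] r [0.0, 0.195, 0.009]
t [0.016, 0.001, -0.023] r [-0.001, 0.195, 0.009]
t [0.016, 0.001, -0.017] r [-0.002, 0.195, 0.009]
t [0.015, 0.001, -0.014] r [-0.003, 0.195, 0.008]
t [0.015, 0.001, -0.012] r [-0.003, 0.195, 0.008]
t [0.014, 0.0, -0.009] r [-0.004, 0.195, 0.008]
t [0.012, 0.0, -0.007] r [-0.005, 0.195, 0.007]
t [0.011, -0.0, -0.005] r [-0.006, 0.195, 0.007]
t [0.009, -0.0, -0.003] r [-0.006, 0.195, 0.006]
t [0.013, -0.0, 0.01] r [-0.007, 0.084, 0.006]
[582.83066747  52.99930235 115.81755624] [-179.95022047  -51.99455102   97.34434045]
```

Run:
```python
from h import *
import pickle
s=env.state(); p=np.array(s['ee_pos']);A=R.from_euler('xyz',s['ee_rot'],degrees=True)
rel=pickle.load(open('rel.pkl','rb')); P=[]
L=[(6*i,-92,2*i) for i in range(1,7)]+[(36+31*i/6,-92+12*i,12-i/2) for i in range(1,7)]+[(67,-20+26*i,8) for i in (1,2,3)]
for i,(th,e,fz) in enumerate(L):
    f=min(1,(i+1)/12); bo,bR=bottle(th,e,15.2-5.2*f,fz,100.6-3.2*f); P.append((bo+bR.apply(rel[0]),bR*rel[1]))
rows(P,p,A); print(P[11][0],P[-1][0],P[-1][1].as_euler('xyz',degrees=True))
```

```text
t [-0.012, 0.0, -0.024] r [0.002, 0.2, 0.009]
t [-0.01, 0.0, -0.025] r [0.001, 0.2, 0.009]
t [-0.009, 0.0, -0.025] r [0.0, 0.2, 0.009]
t [-0.009, 0.0, -0.025] r [-0.001, 0.2, 0.009]
t [-0.008, -0.0, -0.025] r [-0.002, 0.2, 0.009]
t [-0.008, -0.0, -0.025] r [-0.003, 0.2, 0.008]
t [0.014, 0.0, -0.008] r [-0.003, 0.172, 0.008]
t [0.013, 0.0, -0.006] r [-0.004, 0.172, 0.008]
t [0.012, 0.0, -0.005] r [-0.005, 0.172, 0.007]
t [0.011, -0.0, -0.003] r [-0.006, 0.172, 0.007]
t [0.01, -0.0, -0.001] r [-0.006, 0.172, 0.006]
t [0.008, -0.0, 0.0] r [-0.007, 0.172, 0.006]
t [0.03, -0.0, 0.042] r [0.0, 0.0, 0.0]
t [0.032, -0.0, 0.041] r [0.0, 0.0, 0.0]
t [0.032, -0.0, 0.041] r [0.0, 0.0, 0.0]
[592.87672401 -24.35104832 116.81755624] [582.83066747  52.99930235 115.81755624] [-179.95022047  -51.99455102   97.34434045]
```

Request:
{"fn": "send_rows", "kwargs": {
  "motion": [
    {"tx": -0.012,"ty": 0,"tz": -0.024,"rx": 0.002,"ry": 0.2,"rz": 0.009,"gripper": 1},
    {"tx": -0.01,"ty": 0,"tz": -0.025,"rx": 0.001,"ry": 0.2,"rz": 0.009,"gripper": 1},
    {"tx": -0.009,"ty": 0,"tz": -0.025,"rx": 0,"ry": 0.2,"rz": 0.009,"gripper": 1},
    {"tx": -0.009,"ty": 0,"tz": -0.025,"rx": -0.001,"ry": 0.2,"rz": 0.009,"gripper": 1},
    {"tx": -0.008,"ty": 0,"tz": -0.025,"rx": -0.002,"ry": 0.2,"rz": 0.009,"gripper": 1},
    {"tx": -0.008,"ty": 0,"tz": -0.025,"rx": -0.003,"ry": 0.2,"rz": 0.008,"gripper": 1},
    {"tx": 0.014,"ty": 0,"tz": -0.008,"rx": -0.003,"ry": 0.172,"rz": 0.008,"gripper": 1},
    {"tx": 0.013,"ty": 0,"tz": -0.006,"rx": -0.004,"ry": 0.172,"rz": 0.008,"gripper": 1},
    {"tx": 0.012,"ty": 0,"tz": -0.005,"rx": -0.005,"ry": 0.172,"rz": 0.007,"gripper": 1},
    {"tx": 0.011,"ty": 0,"tz": -0.003,"rx": -0.006,"ry": 0.172,"rz": 0.007,"gripper": 1},
    {"tx": 0.01,"ty": 0,"tz": -0.001,"rx": -0.006,"ry": 0.172,"rz": 0.006,"gripper": 1},
    {"tx": 0.008,"ty": 0,"tz": 0,"rx": -0.007,"ry": 0.172,"rz": 0.006,"gripper": 1}
  ]
}}

```text
time_s: 16.88
ee_pos: [592.9, -25.8, 116.7]
ee_rot: [-180.0, -52.0, 97.3]
force: [0.2, 0.1, -2.9]
gripper_width: 35.8
gripper_force: 30.0
```

Run:
```python
from h import *
s=env.state(); print(s['ee_pos'],s['ee_rot'],s['gripper_width'],s['force'],s['torque'],s['qpos'].round())
rows([([582.8,53,115.8],toolR(97.4,52))])
d=grab('side'); cv2.imwrite('pics/s2.png',cv2.resize(d['frame'][130:270,210:410],(800,560))[:,:,::-1])
```

```text
[592.88609496 -25.76631665 116.72268183] [-179.98029047  -52.0312782    97.31822263] 35.827649475726794 [ 0.1845017   0.0844402  -2.90061693] [-0.74051801 -0.20452692 -0.04980793] [-26.  39.  88.  41.  88. -48.]
t [0.096, 0.0, 0.126] r [0.001, -0.001, -0.002]
```

View pics/s2.png

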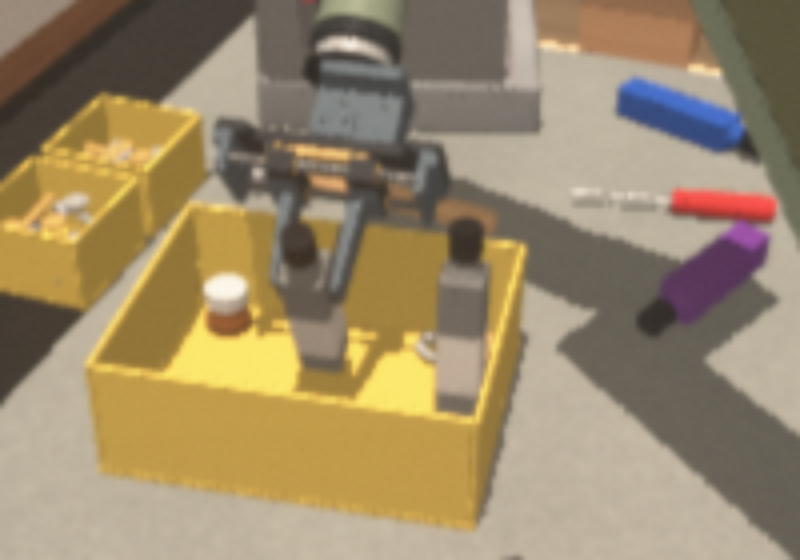

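The new bottle is held leaning at (315,310), foot just off the floor, and the old one stands at (462,320). I'm moving it towards the +y wall and lowering the foot.

Request:
{"fn": "send_rows", "kwargs": {
  "motion": [
    {"tx": 0.032,"ty": 0,"tz": 0.042,"rx": 0,"ry": 0,"rz": 0,"gripper": 1},
    {"tx": 0.032,"ty": 0,"tz": 0.042,"rx": 0,"ry": 0,"rz": 0,"gripper": 1},
    {"tx": 0.032,"ty": 0,"tz": 0.042,"rx": 0,"ry": 0,"rz": 0,"gripper": 1},
    {"tx": -0.0048,"ty": 0,"tz": 0.0037,"rx": 0,"ry": 0,"rz": 0,"gripper": 1},
    {"tx": -0.0032,"ty": 0,"tz": 0.0025,"rx": 0,"ry": 0,"rz": 0,"gripper": 1},
    {"tx": 0,"ty": 0,"tz": 0,"rx": 0,"ry": 0,"rz": 0,"gripper": 1}
  ]
}}

```text
time_s: 17.68
ee_pos: [583.0, 52.7, 111.0]
ee_rot: [180.0, -51.9, 97.3]
force: [0.1, 0.6, -2.6]
gripper_width: 36.2
gripper_force: 30.0
```

Request:
{"fn": "send_rows", "kwargs": {
  "motion": [
    {"tx": -0.0032,"ty": 0,"tz": 0.0025,"rx": 0,"ry": 0,"rz": 0,"gripper": 1},
    {"tx": -0.0016,"ty": 0,"tz": 0.0012,"rx": 0,"ry": 0,"rz": 0,"gripper": 1},
    {"tx": 0,"ty": 0,"tz": 0,"rx": 0,"ry": 0,"rz": 0,"gripper": 1}
  ]
}}

```text
time_s: 18.05
ee_pos: [582.8, 52.9, 108.1]
ee_rot: [-180.0, -52.0, 97.3]
force: [-0.3, 0.2, -1.2]
gripper_width: 35.5
gripper_force: 30.0
```

Nearly touching. Now towards the wall, about 9 mm expected.

Request:
{"fn": "send_rows", "kwargs": {
  "motion": [
    {"tx": 0.005,"ty": 0,"tz": 0.0063,"rx": 0,"ry": 0,"rz": 0,"gripper": 1},
    {"tx": 0.0025,"ty": 0,"tz": 0.0032,"rx": 0,"ry": 0,"rz": 0,"gripper": 1},
    {"tx": 0.0012,"ty": 0,"tz": 0.0016,"rx": 0,"ry": 0,"rz": 0,"gripper": 1},
    {"tx": 0,"ty": 0,"tz": 0,"rx": 0,"ry": 0,"rz": 0,"gripper": 1}
  ]
}}

```text
time_s: 18.55
ee_pos: [581.9, 60.3, 108.3]
ee_rot: [180.0, -52.0, 97.4]
force: [-0.6, -0.5, -1.5]
gripper_width: 35.8
gripper_force: 30.0
```

Request:
{"fn": "send_rows", "kwargs": {
  "motion": [
    {"tx": 0.0012,"ty": 0,"tz": 0.0016,"rx": 0,"ry": 0,"rz": 0,"gripper": 1},
    {"tx": 0.0012,"ty": 0,"tz": 0.0016,"rx": 0,"ry": 0,"rz": 0,"gripper": 1},
    {"tx": 0,"ty": 0,"tz": 0,"rx": 0,"ry": 0,"rz": 0,"gripper": 1}
  ]
}}

```text
time_s: 18.92
ee_pos: [581.6, 62.2, 108.2]
ee_rot: [180.0, -52.0, 97.4]
force: [0.5, 0.1, -2.1]
gripper_width: 35.6
gripper_force: 30.0
```

Request:
{"fn": "send_rows", "kwargs": {
  "motion": [
    {"tx": 0.0012,"ty": 0,"tz": 0.0016,"rx": 0,"ry": 0,"rz": 0,"gripper": 1},
    {"tx": 0.0012,"ty": 0,"tz": 0.0016,"rx": 0,"ry": 0,"rz": 0,"gripper": 1},
    {"tx": -0.0016,"ty": 0,"tz": 0.0012,"rx": 0,"ry": 0,"rz": 0,"gripper": 1},
    {"tx": 0,"ty": 0,"tz": 0,"rx": 0,"ry": 0,"rz": 0,"gripper": 1}
  ]
}}

```text
time_s: 19.42
ee_pos: [581.6, 63.7, 107.8]
ee_rot: [179.9, -52.0, 97.4]
force: [-1.6, -4.9, 3.1]
gripper_width: 35.7
gripper_force: 30.0
```

Contact with rim and floor. I'm releasing and backing out along the tool axis.

Request:
{"fn": "send_rows", "kwargs": {
  "motion": [
    {"tx": 0,"ty": 0,"tz": 0,"rx": 0,"ry": 0,"rz": 0,"gripper": 0},
    {"tx": 0,"ty": 0,"tz": 0,"rx": 0,"ry": 0,"rz": 0,"gripper": -0.5},
    {"tx": 0,"ty": 0,"tz": 0,"rx": 0,"ry": 0,"rz": 0,"gripper": -1},
    {"tx": 0,"ty": 0,"tz": 0,"rx": 0,"ry": 0,"rz": 0,"gripper": -1},
    {"tx": 0,"ty": 0,"tz": 0,"rx": 0,"ry": 0,"rz": 0,"gripper": -1},
    {"tx": 0,"ty": 0,"tz": -0.04,"rx": 0,"ry": 0,"rz": 0,"gripper": -1},
    {"tx": 0,"ty": 0,"tz": -0.08,"rx": 0,"ry": 0,"rz": 0,"gripper": -1},
    {"tx": 0,"ty": 0,"tz": -0.08,"rx": 0,"ry": 0,"rz": 0,"gripper": -1},
    {"tx": 0,"ty": 0,"tz": -0.05,"rx": 0,"ry": 0,"rz": 0,"gripper": -1},
    {"tx": 0,"ty": 0,"tz": 0,"rx": 0,"ry": 0,"rz": 0,"gripper": -1}
  ]
}}

```text
time_s: 20.68
ee_pos: [595.0, -35.8, 185.6]
ee_rot: [179.7, -51.8, 97.5]
force: [0.4, -0.5, -0.5]
gripper_width: 91.6
gripper_force: 0.0
```

Run:
```python
from h import *
import pickle
d=grab('side'); t=grab('top'); w=grab('wrist')
s=w['s']; print(s['ee_pos'],s['ee_rot'],s['gripper_width'],s['time_s'])
for n,i in(('side',d),('top',t),('wrist',w)):
    pickle.dump(i,open(n+'5.pkl','wb'))
    f=i['frame'].astype(int); m=((f.max(2)<60)&(f.max(2)-f.min(2)<20)).astype(np.uint8)
    pc=[]
    for x,e,th in((10,67.6,67),):
        o,B=bottle(th,e,x,0); pc=proj(i,o+B.apply([0,0,162])); print(n,'expected new cap',pc.round(),'top centre',proj(i,o+B.apply([0,0,175])).round())
    print(' expected old cap',proj(i,[*fromb(-110,-15),167]).round())
    N,_,st,c=cv2.connectedComponentsWithStats(m)
    for k in range(1,N):
        if st[k,4]>25 and min(np.hypot(*(c[k]-pc)),np.hypot(*(c[k]-proj(i,[*fromb(-110,-15),167]))))<60: print('  ',c[k].round(1),st[k])
```

```text
[593.71460149 -33.73158831 184.11353271] [-179.97857528  -51.9557       97.30727266] 91.33271526777118 20.775
side expected new cap [276. 211.] top centre [275. 209.]
 expected old cap [327. 190.]
   [373.9 208.7] [370 205   9   8  44]
top expected new cap [271. 172.] top centre [269. 172.]
 expected old cap [319. 206.]
   [344.6 157.9] [ 305  126   67   65 1170]
   [271.4 172.7] [266 169  11   9  73]
   [319.6 206.5] [316 203   8   8  57]
wrist expected new cap [326. 146.] top centre [326. 132.]
 expected old cap [133. 285.]
   [325.4 145.9] [ 312  127   29   43 1034]
```

The wrist (325,146) and top (271,173) cap blobs match the modelled 67° lean to 1 px, and the old bottle is still standing at (320,206). Planning the regrip along the bottle's axis.

Run:
```python
from h import *
import pickle
s=env.state();p=np.array(s['ee_pos']);A=R.from_euler('xyz',s['ee_rot'],degrees=True)
o,B=bottle(67,67.6,10,0)
T=toolR(97.4,-11); z=T.apply([0,0,1])
G=o+B.apply([2,0,130]); tcp=G+18.8*z; ap=tcp-110*z
print(tobin(tcp),tcp,tobin(ap),ap)
rows([(p,T),(ap,T),(tcp,T)],p,A)
```

```text
[10.         96.39774052] [582.00110712  58.88281536 114.02566247] [ 10.         117.38673001] [579.2978177   79.69699097 222.00465265]
t [0.0, 0.0, 0.0] r [-0.002, -2.1, -0.002]
t [0.209, 0.001, -0.118] r [0.0, 0.0, 0.0]
t [0.0, 0.0, 0.22] r [0.0, 0.0, 0.0]
```

Request:
{"fn": "send_rows", "kwargs": {
  "motion": [
    {"tx": 0,"ty": 0,"tz": 0,"rx": 0,"ry": -0.2625,"rz": 0,"gripper": -1},
    {"tx": 0,"ty": 0,"tz": 0,"rx": 0,"ry": -0.2625,"rz": 0,"gripper": -1},
    {"tx": 0,"ty": 0,"tz": 0,"rx": 0,"ry": -0.2625,"rz": 0,"gripper": -1},
    {"tx": 0,"ty": 0,"tz": 0,"rx": 0,"ry": -0.2625,"rz": 0,"gripper": -1},
    {"tx": 0,"ty": 0,"tz": 0,"rx": 0,"ry": -0.2625,"rz": 0,"gripper": -1},
    {"tx": 0,"ty": 0,"tz": 0,"rx": 0,"ry": -0.2625,"rz": 0,"gripper": -1},
    {"tx": 0,"ty": 0,"tz": 0,"rx": 0,"ry": -0.2625,"rz": 0,"gripper": -1},
    {"tx": 0,"ty": 0,"tz": 0,"rx": 0,"ry": -0.2625,"rz": 0,"gripper": -1},
    {"tx": 0,"ty": 0,"tz": -0.06,"rx": 0,"ry": 0,"rz": 0,"gripper": -1},
    {"tx": 0,"ty": 0,"tz": -0.058,"rx": 0,"ry": 0,"rz": 0,"gripper": -1},
    {"tx": 0.1,"ty": 0,"tz": 0,"rx": 0,"ry": 0,"rz": 0,"gripper": -1},
    {"tx": 0.1,"ty": 0,"tz": 0,"rx": 0,"ry": 0,"rz": 0,"gripper": -1}
  ]
}}

```text
time_s: 22.32
ee_pos: [578.9, 76.7, 222.3]
ee_rot: [-180.0, 11.0, 97.4]
force: [0.1, -0.2, -0.8]
gripper_width: 91.0
gripper_force: 0.0
```

Run:
```python
from h import *
s=env.state();print(s['ee_pos'],s['ee_rot'],s['qpos'].round(),s['time_s'],s['force'])
T=toolR(97.4,-11);rows([([582,58.9,114],T)])
w=grab('wrist');o,B=bottle(67,67.6,10,0); q=proj(w,o+B.apply([0,0,175])); print(q)
f=w['frame'].astype(int); m=((f.max(2)<60)&(f.max(2)-f.min(2)<20)).astype(np.uint8)
N,_,st,c=cv2.connectedComponentsWithStats(m)
for k in range(1,N):
    if st[k,4]>60 and np.hypot(*(c[k]-q))<60: print(c[k].round(1),st[k])
```

```text
[578.88380633  76.67484335 222.32536484] [-179.95047646   11.01703733   97.36084219] [ 13.  19.  88. -11.  74.   9.] 22.325 [ 0.07248276 -0.16242876 -0.76044951]
t [0.006, 0.002, 0.22] r [-0.002, 0.001, -0.001]
[326.44806159 200.9990267 ]
[326.3 199.8] [309 183  37  34 961]
```

Request:
{"fn": "send_rows", "kwargs": {
  "motion": [
    {"tx": 0.005,"ty": 0.001,"tz": 0.05,"rx": 0,"ry": 0,"rz": 0,"gripper": -1},
    {"tx": 0,"ty": 0,"tz": 0.06,"rx": 0,"ry": 0,"rz": 0,"gripper": -1},
    {"tx": 0,"ty": 0,"tz": 0.06,"rx": 0,"ry": 0,"rz": 0,"gripper": -1},
    {"tx": 0,"ty": 0,"tz": 0.045,"rx": 0,"ry": 0,"rz": 0,"gripper": -1},
    {"tx": 0,"ty": 0,"tz": 0,"rx": 0,"ry": 0,"rz": 0,"gripper": -1}
  ]
}}

```text
time_s: 23.0
ee_pos: [580.5, 57.1, 114.6]
ee_rot: [-179.6, 11.1, 97.5]
force: [0.1, 0.3, -0.6]
gripper_width: 91.4
gripper_force: 0.0
```

Request:
{"fn": "send_rows", "kwargs": {
  "motion": [
    {"tx": 0,"ty": 0,"tz": 0,"rx": 0,"ry": 0,"rz": 0,"gripper": 1},
    {"tx": 0,"ty": 0,"tz": 0,"rx": 0,"ry": 0,"rz": 0,"gripper": 1},
    {"tx": 0,"ty": 0,"tz": 0,"rx": 0,"ry": 0,"rz": 0,"gripper": 1},
    {"tx": 0,"ty": 0,"tz": 0,"rx": 0,"ry": 0,"rz": 0,"gripper": 1},
    {"tx": 0,"ty": 0,"tz": 0,"rx": 0,"ry": 0,"rz": 0,"gripper": 1},
    {"tx": 0,"ty": 0,"tz": 0,"rx": 0,"ry": 0,"rz": 0,"gripper": 1},
    {"tx": 0,"ty": 0,"tz": 0,"rx": 0,"ry": 0,"rz": 0,"gripper": 1},
    {"tx": 0,"ty": 0,"tz": 0,"rx": 0,"ry": 0,"rz": 0,"gripper": 1},
    {"tx": 0,"ty": 0,"tz": 0,"rx": 0,"ry": 0,"rz": 0,"gripper": 1}
  ],
  "grip_force": 25
}}

```text
time_s: 24.12
ee_pos: [582.8, 57.1, 117.0]
ee_rot: [180.0, 11.0, 97.4]
force: [-0.4, 0.6, 0.2]
gripper_width: 35.7
gripper_force: 25.0
```

Run:
```python
from h import *
import pickle
s=env.state();p=np.array(s['ee_pos']);A=R.from_euler('xyz',s['ee_rot'],degrees=True)
print(p,s['ee_rot'],s['gripper_width'],s['gripper_force'],s['force'])
o,B=bottle(67,67.6,10,0); rel=(B.inv().apply(p-o),B.inv()*A); pickle.dump(rel,open('rel2.pkl','wb')); print(rel[0])
P=[]
for th,e,fz in [(67,60,6),(67,50,12),(74,30,12),(81,5,12),(88,-8,12),(90,-15+18,12)]+[(90,3,12)]:
    pass
L=[(67,62,5),(67,52,12),(73,36,12),(79,22,12),(85,10,12),(90,3,12)]
for th,e,fz in L:
    bo,bR=bottle(th,e,10,fz); P.append((bo+bR.apply(rel[0]),bR*rel[1]))
rows(P,p,A); print(P[-1][0],P[-1][1].as_euler('xyz',degrees=True))
```

```text
[582.81533462  57.05025087 116.96796571] [179.99222947  11.04886475  97.35724878] 35.65050435000585 24.996125400066376 [-0.37926845  0.61997565  0.24994714]
[  1.01027674   0.57141969 113.56817776]
t [-0.013, 0.0, -0.008] r [-0.0, -0.0, -0.0]
t [-0.022, 0.0, -0.01] r [0.0, 0.0, 0.0]
t [-0.056, 0.0, 0.006] r [0.0, 0.2, -0.0]
t [-0.052, 0.0, 0.003] r [0.0, 0.2, -0.0]
t [-0.048, 0.0, -0.0] r [0.0, 0.2, -0.0]
t [-0.034, 0.0, -0.002] r [0.0, 0.167, -0.0]
[597.0454252  -52.51537744 130.56817776] [-179.99069621  -11.951129     97.35711159]
```

Request:
{"fn": "send_rows", "kwargs": {
  "motion": [
    {"tx": -0.013,"ty": 0,"tz": -0.008,"rx": 0,"ry": 0,"rz": 0,"gripper": 1},
    {"tx": -0.022,"ty": 0,"tz": -0.01,"rx": 0,"ry": 0,"rz": 0,"gripper": 1},
    {"tx": -0.056,"ty": 0,"tz": 0.006,"rx": 0,"ry": 0.2,"rz": 0,"gripper": 1},
    {"tx": -0.052,"ty": 0,"tz": 0.003,"rx": 0,"ry": 0.2,"rz": 0,"gripper": 1},
    {"tx": -0.048,"ty": 0,"tz": 0,"rx": 0,"ry": 0.2,"rz": 0,"gripper": 1},
    {"tx": -0.034,"ty": 0,"tz": -0.002,"rx": 0,"ry": 0.167,"rz": 0,"gripper": 1},
    {"tx": 0,"ty": 0,"tz": 0,"rx": 0,"ry": 0,"rz": 0,"gripper": 1},
    {"tx": 0,"ty": 0,"tz": 0,"rx": 0,"ry": 0,"rz": 0,"gripper": 1}
  ]
}}

```text
time_s: 25.12
ee_pos: [596.7, -52.7, 131.0]
ee_rot: [-180.0, -11.9, 97.3]
force: [0.0, 1.0, -1.0]
gripper_width: 35.7
gripper_force: 25.0
```

Run:
```python
from h import *
import pickle
s=env.state();p=np.array(s['ee_pos']);A=R.from_euler('xyz',s['ee_rot'],degrees=True)
print(p,s['ee_rot'],s['gripper_width'],s['force'],s['torque'],s['time_s'])
rel=pickle.load(open('rel2.pkl','rb')); B=A*rel[1].inv(); o=p-B.apply(rel[0]); print('foot',tobin(o),o[2],'axis',B.apply([0,0,1]).round(3))
c=o+B.apply([0,0,80]); print('80 up',tobin(c))
d=grab('side'); print([proj(d,o+B.apply(v)).round(1).tolist() for v in ([-18,-18,0],[-18,18,0],[-18,-18,135],[-18,18,135],[-18,-18,60],[-18,18,60])])
f=d['frame'].astype(int); sat=(f.max(2)-f.min(2))
for z in (20,40,60,80,100):
    u,v=proj(d,o+B.apply([-18,0,z])); v=int(round(v)); u=int(u); l=r=u
    while sat[v,l-1]<60: l-=1
    while sat[v,r+1]<60: r+=1
    print(z,v,l,r,(l+r)/2,u)
```

```text
[596.68120741 -52.6956495  131.02513684] [-179.99265661  -11.94004128   97.33507057] 35.677773077423424 [ 0.0187236   1.01787714 -0.99878078] [-0.1647215  -0.11067962 -0.08036955] 25.125
foot [  9.61976997 -15.1536189 ] 17.456746698879755 axis [-0.  0.  1.]
80 up [  9.61710961 -15.13813449]
[[293.2, 227.7], [282.3, 226.1], [292.3, 192.7], [280.7, 191.3], [292.8, 212.7], [281.6, 211.2]]
20 222 284 294 289.0 287
40 217 283 295 289.0 287
60 212 283 295 289.0 287
80 207 282 294 288.0 287
100 202 282 294 288.0 286
```

Run:
```python
from h import *
import pickle
rel=pickle.load(open('rel2.pkl','rb'))
w=grab('wrist'); s=w['s'];p=np.array(s['ee_pos']);A=R.from_euler('xyz',s['ee_rot'],degrees=True);B=A*rel[1].inv(); o=p-B.apply(rel[0])
# visible rim of the cap's top: fit circle
q=proj(w,o+B.apply([0,0,175])); print('cap top exp',q,'radius',np.hypot(*(proj(w,o+B.apply([0,13,175]))-q)), 'cap bottom',proj(w,o+B.apply([0,0,149])))
for dx in (-3,3): print('tilt',dx,proj(w,o+B.apply([45*np.sin(np.radians(dx)),0,175])))
f=w['frame'].astype(int); m=((f.max(2)<60)&(f.max(2)-f.min(2)<20)).astype(np.uint8)
N,_,st,c=cv2.connectedComponentsWithStats(m)
for k in range(1,N):
    if st[k,4]>60 and np.hypot(*(c[k]-q))<60: print(c[k].round(1),st[k])
# foot near-side in wrist
print('foot corners exp',[proj(w,o+B.apply(v)).round(1).tolist() for v in ([-18,-18,0],[-18,18,0])])
t=grab('top'); q=proj(t,o+B.apply([0,0,175])); print('top exp',q)
```

```text
cap top exp [324.38565887 274.29749636] radius 31.74587620363602 cap bottom [324.47013842 258.1014297 ]
tilt -3 [324.38344631 268.64175346]
tilt 3 [324.38786605 279.93947483]
[358.2 301.2] [    0   100   640   300 81454]
[325.3 298.8] [306 296  39   8 208]
foot corners exp [[306.3, 201.3], [343.0, 201.3]]
top exp [313.85356094 165.10150961]
```

Run:
```python
from h import *
import pickle
rel=pickle.load(open('rel2.pkl','rb'))
w=grab('wrist'); s=w['s'];p=np.array(s['ee_pos']);A=R.from_euler('xyz',s['ee_rot'],degrees=True);B=A*rel[1].inv(); o=p-B.apply(rel[0])
f=w['frame'].astype(int); sat=f.max(2)-f.min(2)
for u in (312,318,325,331,337): print(u,[v for v in range(150,250) if sat[v,u]<60 and sat[v-1,u]>=60][:3], [int(x) for x in sat[190:214:2,u]])
for dx in(-4,0,4):
    # rotate bottle about grip by dx deg
    C=R.from_rotvec(B.apply([0,1,0])*np.radians(dx)); g=o+B.apply([0,0,125]); print(dx,proj(w,g+C.apply(o+B.apply([-18,0,0])-g)).round(1))
```

```text
312 [201] [239, 239, 238, 239, 245, 77, 17, 23, 25, 16, 6, 6]
318 [201] [239, 239, 238, 239, 245, 73, 19, 22, 25, 15, 5, 7]
325 [201] [239, 239, 239, 238, 245, 76, 19, 23, 24, 15, 6, 6]
331 [201] [238, 239, 239, 239, 245, 76, 20, 23, 24, 16, 6, 8]
337 [201] [238, 239, 239, 239, 245, 73, 19, 22, 25, 15, 4, 9]
-4 [324.7 210.1]
0 [324.7 201.3]
4 [324.7 192.5]
```

The foot edge is at row 201, as expected, so the bottle is upright within half a degree. Lowering.

Request:
{"fn": "send_rows", "kwargs": {
  "motion": [
    {"tx": -0.0021,"ty": 0,"tz": 0.0098,"rx": 0,"ry": 0,"rz": 0,"gripper": 1},
    {"tx": -0.0021,"ty": 0,"tz": 0.0098,"rx": 0,"ry": 0,"rz": 0,"gripper": 1},
    {"tx": -0.0004,"ty": 0,"tz": 0.002,"rx": 0,"ry": 0,"rz": 0,"gripper": 1},
    {"tx": 0,"ty": 0,"tz": 0,"rx": 0,"ry": 0,"rz": 0,"gripper": 1}
  ]
}}

```text
time_s: 25.82
ee_pos: [596.9, -52.5, 119.7]
ee_rot: [-180.0, -12.0, 97.4]
force: [0.2, 0.4, -1.5]
gripper_width: 36.0
gripper_force: 25.0
```

Request:
{"fn": "send_rows", "kwargs": {
  "motion": [
    {"tx": -0.0004,"ty": 0,"tz": 0.002,"rx": 0,"ry": 0,"rz": 0,"gripper": 1},
    {"tx": -0.0003,"ty": 0,"tz": 0.0015,"rx": 0,"ry": 0,"rz": 0,"gripper": 1},
    {"tx": 0,"ty": 0,"tz": 0,"rx": 0,"ry": 0,"rz": 0,"gripper": 1}
  ]
}}

```text
time_s: 26.2
ee_pos: [597.0, -52.6, 118.4]
ee_rot: [180.0, -12.0, 97.4]
force: [-0.3, -0.4, -0.1]
gripper_width: 35.6
gripper_force: 25.0
```

Request:
{"fn": "send_rows", "kwargs": {
  "motion": [
    {"tx": -0.0003,"ty": 0,"tz": 0.0015,"rx": 0,"ry": 0,"rz": 0,"gripper": 1},
    {"tx": 0,"ty": 0,"tz": 0,"rx": 0,"ry": 0,"rz": 0,"gripper": 1}
  ]
}}

```text
time_s: 26.45
ee_pos: [597.0, -52.5, 118.4]
ee_rot: [179.9, -12.0, 97.4]
force: [-1.2, -0.7, 5.9]
gripper_width: 35.9
gripper_force: 25.0
```

Request:
{"fn": "send_rows", "kwargs": {
  "motion": [
    {"tx": 0,"ty": 0,"tz": 0,"rx": 0,"ry": 0,"rz": 0,"gripper": 0},
    {"tx": 0,"ty": 0,"tz": 0,"rx": 0,"ry": 0,"rz": 0,"gripper": -0.5},
    {"tx": 0,"ty": 0,"tz": 0,"rx": 0,"ry": 0,"rz": 0,"gripper": -0.8},
    {"tx": 0,"ty": 0,"tz": 0,"rx": 0,"ry": 0,"rz": 0,"gripper": -0.8},
    {"tx": 0,"ty": 0,"tz": 0,"rx": 0,"ry": 0,"rz": 0,"gripper": -0.8},
    {"tx": 0,"ty": 0,"tz": -0.03,"rx": 0,"ry": 0,"rz": 0,"gripper": -0.8},
    {"tx": 0,"ty": 0,"tz": -0.08,"rx": 0,"ry": 0,"rz": 0,"gripper": -0.8},
    {"tx": 0,"ty": 0,"tz": -0.1,"rx": 0,"ry": 0,"rz": 0,"gripper": -0.8},
    {"tx": 0,"ty": 0,"tz": -0.1,"rx": 0,"ry": 0,"rz": 0,"gripper": -0.8},
    {"tx": 0,"ty": 0,"tz": -0.1,"rx": 0,"ry": 0,"rz": 0,"gripper": -0.8},
    {"tx": 0,"ty": 0,"tz": 0,"rx": 0,"ry": 0,"rz": 0,"gripper": -0.8}
  ]
}}

```text
time_s: 27.82
ee_pos: [604.0, -95.9, 323.6]
ee_rot: [179.4, -11.7, 97.4]
force: [0.0, -0.2, -0.2]
gripper_width: 82.2
gripper_force: 0.0
```

Run:
```python
from h import *
w=grab('wrist'); t=grab('top'); d=grab('side'); print(w['s']['ee_pos'],w['s']['time_s'])
for i in (w,t,d):
    f=i['frame'].astype(int); m=((f.max(2)<60)&(f.max(2)-f.min(2)<20)).astype(np.uint8)
    N,_,st,c=cv2.connectedComponentsWithStats(m)
    for nm,x in(('new',9.6),('old',-110)):
        q=proj(i,[*fromb(x,-15),172]); print(i['n'],nm,'exp',q.round(1))
        for k in range(1,N):
            if 20<st[k,4]<4000 and np.hypot(*(c[k]-q))<25: print('   ',c[k].round(1),st[k])
for nm,i,p in(('jar',t,[700.6,-102.2,47]),('padlock',t,[501,-126,25])):
    u,v=proj(i,p); print(nm,i['frame'][int(v),int(u)])
```

```text
[604.0032647  -95.88600131 323.61761315] 27.825
wrist new exp [321.7 174.9]
    [321.4 175.9] [310 162  24  26 387]
wrist old exp [212.5 175. ]
    [217.1 175.7] [201 163  32  27 635]
top new exp [314.1 166.4]
    [314.  167.9] [310 164   9   9  62]
top old exp [319.2 206.4]
    [318.  203.4] [316 199   7  10  24]
side new exp [287.9 183.4]
side old exp [327.  188.2]
jar [130 125 106]
padlock [129 133 102]
```

```bash
python3 -c "
from workcell import env
print(env.job_done())"
```

```text
the job is handed in; nothing more can be done
None
```

The job is handed in at about 28 s: the old bottle stands by the front wall, and the new one was propped on the bin's left (+y) wall, let go, regripped and stood upright behind it; both caps were where expected in the last wrist and top images, but the jar and padlock were hidden in the last top image, so I did not recheck them.

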